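# Open the dial lock on the parts chest and hold it up

## Task

The parts chest on the wash bench is shut with a dial lock whose shackle is caught under the hook on the lid. Turn the dial until its pointer clicks into line with the white index mark on the lock, pull the shackle all the way out, then lift the open lock off the chest and finish while still holding it, still and level with the dial facing up, its underside at least 120 mm above the lid and touching nothing but the gripper. Leave the chest's neighbours (the socket, the valve block and the clutch hub) where they are.

Things in the scene. Friction and masses are not known exactly. Their poses are not given: they have to be found in the camera images.
- chest: Fixed grey steel chest, 250 (x) x 370 (y) x 97 mm high, turned up to 30 degrees; origin at the centre of its underside, z up. A hasp plate on its lid, top 100 mm above the origin, carries the lock. Lugs 12 mm high round the lock's corners (1.8 mm play) stop it turning or sliding; it lifts straight up. Side lugs: 23 to 35 mm before and behind the lock's mid-length, to 35 mm out in y.
- hook_top (a point): Top of the steel hook's 12 mm square neck, fixed to the chest, 36 mm above the hasp plate and 50 mm ahead (+x) of lock_center, inside the shackle. From the neck a nose (12 mm wide, 28 to 36 mm above the plate) reaches 25 mm towards +x, over the closed shackle's bow, so the lock lifts off only when the shackle is out. End lugs lie up to 42 mm before and behind lock_center.
- lock_center (a point): Centre of the dial lock's dark steel body, half-way up: a loose block 70 (x) x 56 (y) x 36 mm high lying flat on the hasp plate. x points to the shackle, y across, z up out of the dial; same axes as the chest at the start. Can be gripped across its 56 mm sides (along y) at mid-length, between the lugs. The whole lock weighs 0.35 to 0.6 kg.
- dial_grip (a point): On the dial's vertical axis, half-way up its grip bar, 34 mm above lock_center. The black dial is a 40 mm disc with an upright grip bar, 36 long x 14 wide x 18 mm high (43 to 61 mm above the hasp plate). x points along the bar to the pointer end, which has a small white nose at the disc's rim and a white line on top.
- dial (a joint): Dial angle in rad, anticlockwise positive from above; 0 or 6.283 when the pointer is in line with the white index block on the lock's face, on its +x (shackle) side. Turns both ways without end, clicks (about 0.1 Nm) into 12 places 30 degrees apart and settles in the nearest when let go. The shackle comes out only at the index place (within 7 degrees). Starts 45 to 180 degrees off either way.
- shackle_grip (a point): Middle of the shackle's exposed part, midway between its two legs, 20 mm above the hasp plate; moves with the shackle; at the start 53 mm ahead (+x) of lock_center. The shackle is a level U of 9 mm round steel bar, 48 mm wide over its parallel legs (along x), sticking 35 mm out of the lock. The legs can be gripped together from outside (along y).
- shackle (a joint): How far the shackle is drawn out of the lock along the lock's +x, in m: 0 shut, 0.026 fully out at its stop. Needs about 3 N; it stays where it is left. Blocked within about 4 mm by the dial when that is not at its index.
- socket: Bystander: upright steel socket, 28 mm across, 40 mm high, on the chest's lid towards its left front corner; origin at the centre of its underside.
- valve_block: Bystander: flat aluminium valve block with channels, 90 x 50 x 22 mm, on the chest's lid towards its right side; origin at the centre of its underside.
- clutch_hub: Bystander: stepped steel clutch hub, 110 mm across, 75 mm high, on the bench to the left of the chest; origin at the centre of its underside.

How it is judged:
On the way, in this order (a step that is already met when the one before it is completed fails the run):
1. the dial is at its index place while the shackle is still in ((value of joint dial between -0.17 and 0.17 rad or value of joint dial between 6.113 and 6.453 rad) and value of joint shackle below 0.006 m), for 0.1 s.
2. the shackle is pulled fully out (value of joint shackle above 0.022 m), for 0.2 s.
At the end, for the whole second after the job is handed in: The fingers hold the lock still, its centre 115 mm or more above the lid's 100 mm plate, level within 0.3 rad with the dial up, the shackle drawn out by 20 mm or more, nothing else touching it; the three neighbours within 30 mm of where they stood (z of lock_center in the frame of chest above 0.215 m and angle between lock_center's own z axis and vertical below 0.3 rad and value of joint shackle above 0.02 m and contact force between lock and the fingers above 2 N and contact force between lock and chest below 0.3 N and linear speed of lock below 0.03 m/s and distance of each of socket, valve_block, clutch_hub from where it was at the start of the episode below 0.03 m and contact force between lock and socket below 0.3 N and contact force between lock and valve_block below 0.3 N and contact force between lock and clutch_hub below 0.3 N); the arm keeps its last pose, push and grip.
It fails at once if a neighbouring part is knocked over or pushed away (distance of any of socket, valve_block, clutch_hub from where it was at the start of the episode above 0.04 m or angle between socket's own z axis and vertical above 0.5 rad).
It also fails if it takes over 67 s, if anything falls off the work surface, if the arm or the gripper's body presses on something with over 40 N, if the wrist force passes 120 N, or if a joint passes its speed limit or range.

## Robot

A 6-joint arm with a two-finger parallel gripper is mounted at the origin on the work surface. World frame = base frame: x ahead of the robot, y to its left, z up, the work surface at z = 0. Lengths are in m, angles in rad, forces in N, time in s.
With the tool pointing down it reaches from about 0.325 to 0.9 m from the base axis. Payload 3.5 kg.
Tool frame: the origin (TCP) lies at the very end of the fingers, on their centre line; the grasp point (between the pads) lies 19 mm behind it; z points along the fingers, y is the direction in which the jaws open and shut (so a half turn about z gives the same grasp; the last joint's range is limited). The gripper opens to 85 mm and grips with 20 to 120 N. Pads are 22 mm wide; open, the fingers measure 114 mm over their backs; the gripper's body (76 mm by 85 mm) begins 54 mm behind the grasp point. The pads swing forward as they close: fully open they stand 13 mm farther back than shut.
Start: joints at [1.167, 0.276, -0.026, 1.268, 0, 1.467], TCP at [0.185, 0.597, 0.231] pointing down, gripper open.
Joint ranges: [-3.12, 3.12], [-0.85, 1.88], [-1.08, 1.24], [-1.95, 2.15], [-1.57, 1.53], [-3.14, 3.14]. Speed limits (rad/s): [2.57, 2.57, 3.14, 3.14, 3.14, 3.14].

## Interface

Orientations are given as a rotation vector (axis times angle).
In Python, from rig import ctrl gives the robot as it stands.
- The arm moves only by the shell command python3 -m jog 'ROWS' [OPENING] [FORCE]. ROWS is JSON, one flat list of numbers, 6 for each row, row after row: the shift along the tool's x, y, z in m, then the turn, a rotation vector about the tool's x, y, z in rad. A call has 1 to 20 rows; each row shifts and turns the commanded pose from where the row before left it, along the tool's axes as they then stand; what a row does not reach is not made up. A row lasts 1/10 s, in which the tool goes at most 50 mm and 8.59 degrees, less where a joint would pass 70% of its speed; a pose out of reach is approached as far as the arm can. A call with a gripper value outside its range is refused whole. OPENING is the opening, from 0 (shut) to 1 (fully open), set as the call begins (- or left out, the last holds). The fingers move at their own pace and stop on an object; FORCE is the grip in N (left out, the last holds). Time passes only in rows, so rows that do not move let the fingers close. It gives the time, the measured TCP pose, the force and the opening at its end, in the units of the state.
- ctrl.get_state(): the state, without advancing time (a new reading comes with each control period).
- ctrl.snapshot(name): name is "scene" or "top" or "wrist"; returns the picture (420x560x3 uint8, blue, green, red); there is no depth.
- ctrl.get_calibration(name): a dict with "vertical_fov" (degrees; the focal length in pixels is half the picture's height over the tangent of half this angle, whatever the lens; pixels are square), "cx", "cy" (the principal point, pixels), "R" (3x3) and "t" (3): a world point X has camera coordinates R X + t. Camera axes: x right, y down, z forward; pixel columns grow to the right and rows downward; lengths in m; the calibration is good to about 2 mm. A picture is of the moment at which its call begins: read the wrist's pose just before it. get_calibration takes no time and is no camera call; for the wrist camera it gives the pose at the moment of the call.
- ctrl.hand_in(): hands the job in, once; it reports no verdict.
The state is a dict: "t": time; "joint_positions": joint angles; "joint_velocities": joint speeds; "joint_torque": joint torques, N m; "tcp_pos": TCP position; "eef_rot": TCP orientation; "wrist_force": force on the tool from outside, world axes, zero at the start; "ft_torque": the same for the moment, N m; "width": opening from 0.0 (shut) to 1.0 (fully open).
Only numpy, scipy, OpenCV 4.12 (cv2) and the standard library are available. Lean on these libraries where they do the work, as an engineer would, in place of code of your own. Each camera call takes 0.05 s, during which the arm holds its last target.

## Working session

There is one attempt and no reset: what is moved stays moved. The work goes in short steps, Python scripts to look and compute and a shell command to move; the robot and the scene stay as the last step left them, time stands still between calls to the robot, and variables do not carry over. Pictures are saved under pics/ and viewed, and the job is handed in when it is done.

```bash
ls; mkdir -p pics
python3 - <<'E'
from rig import ctrl
import cv2
s=ctrl.get_state();print({k:s[k] for k in("t","tcp_pos","eef_rot","width")})
for n in("scene","top","wrist"):
    c=ctrl.get_calibration(n);print(n,c)
    cv2.imwrite(f"pics/{n}0.png",ctrl.snapshot(n))
E
```

```text
pics
{'t': 0.0, 'tcp_pos': array([0.18487748, 0.59622409, 0.23016912]), 'eef_rot': array([-0.4706484 , -3.1055452 ,  0.00332964]), 'width': 1.0048122770379855}
scene {'vertical_fov': 55.20288421911924, 'cx': 281.936407556423, 'cy': 204.47479266191704, 'R': array([[ 0.57117192,  0.82082903,  0.00152678],
       [ 0.53772116, -0.37276534, -0.75624199],
       [-0.62017625,  0.43276517, -0.65429024]]), 't': array([-0.40373846, -0.15246544,  1.08455266])}
top {'vertical_fov': 46.08872637747831, 'cx': 279.65154078384256, 'cy': 216.93937210320053, 'R': array([[ 0.00969416, -0.99989161,  0.01108095],
       [-0.99388841, -0.01085339, -0.10985457],
       [ 0.10996293, -0.00994828, -0.9938859 ]]), 't': array([0.1092465 , 0.52744004, 1.18014679])}
wrist {'vertical_fov': 58.19080034044322, 'cx': 280.28148897199674, 'cy': 206.51126560211983, 'R': array([[ 0.29692241,  0.95489564, -0.00337476],
       [ 0.92122496, -0.28551873,  0.26424161],
       [ 0.2513596 , -0.08156817, -0.96445061]]), 't': array([-0.62428275, -0.03508864,  0.37918728])}
```

View pics/top0.png

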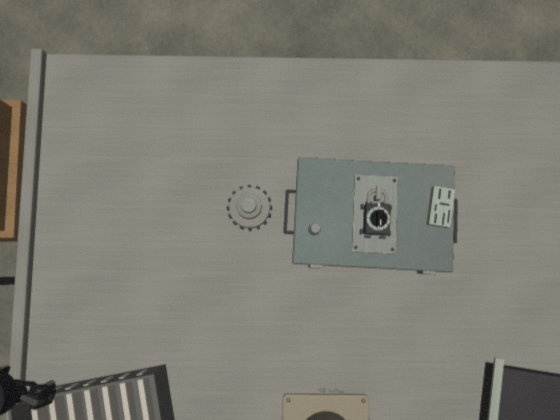

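View pics/scene0.png

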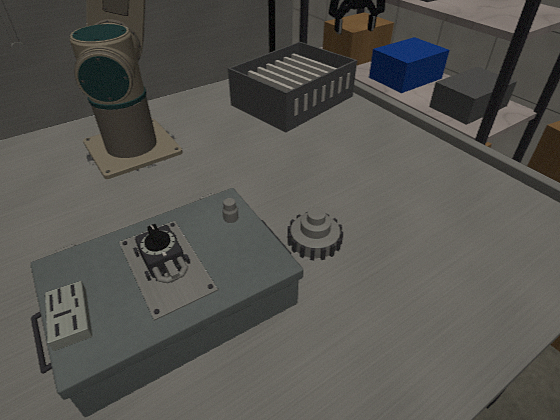

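View pics/wrist0.png

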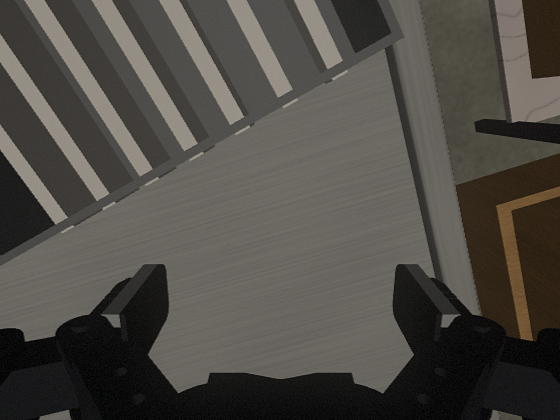

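The top view shows the chest with its lock near (378,215), the shackle pointing up (+x), the socket at (315,229), the block at (442,207) and the hub at (249,207). I'll zoom in.

```bash
cat > h.py <<'E'
import numpy as np, cv2
from rig import ctrl
def ray(cal,u,v,z,H=420):
    f=H/2/np.tan(np.radians(cal["vertical_fov"])/2)
    R=np.array(cal["R"]);t=np.array(cal["t"])
    C=-R.T@t; d=R.T@np.array([(u-cal["cx"])/f,(v-cal["cy"])/f,1])
    return C+d*(z-C[2])/d[2]
def proj(cal,X,H=420):
    f=H/2/np.tan(np.radians(cal["vertical_fov"])/2)
    p=np.array(cal["R"])@np.asarray(X)+cal["t"]
    return f*p[0]/p[2]+cal["cx"],f*p[1]/p[2]+cal["cy"]
def crop(img,x0,x1,y0,y1,k,name):
    cv2.imwrite(name,cv2.resize(img[y0:y1,x0:x1],None,fx=k,fy=k,interpolation=cv2.INTER_CUBIC))
E
python3 - <<'E'
from h import *
im=cv2.imread("pics/top0.png");crop(im,330,430,165,265,6,"pics/top0z.png")
im=cv2.imread("pics/scene0.png");crop(im,110,225,210,320,5,"pics/scene0z.png")
c=ctrl.get_calibration("top")
for n,u,v,z in(("lock",378,218,.12),("dial",377.5,218,.145),("BL",293,263,.097),("BR",453,271,.097),("TL",298,158,.097),("TR",455,166,.097),("socket",315,229,.137)):
    print(n,ray(c,u,v,z).round(4))
E
```

```text
lock [ 0.5162 -0.1073  0.12  ]
dial [ 0.5134 -0.1009  0.145 ]
BL [0.4131 0.0838 0.097 ]
BR [ 0.3985 -0.2828  0.097 ]
TL [0.6579 0.0738 0.097 ]
TR [ 0.6433 -0.2946  0.097 ]
socket [0.4882 0.0369 0.137 ]
```

View pics/top0z.png

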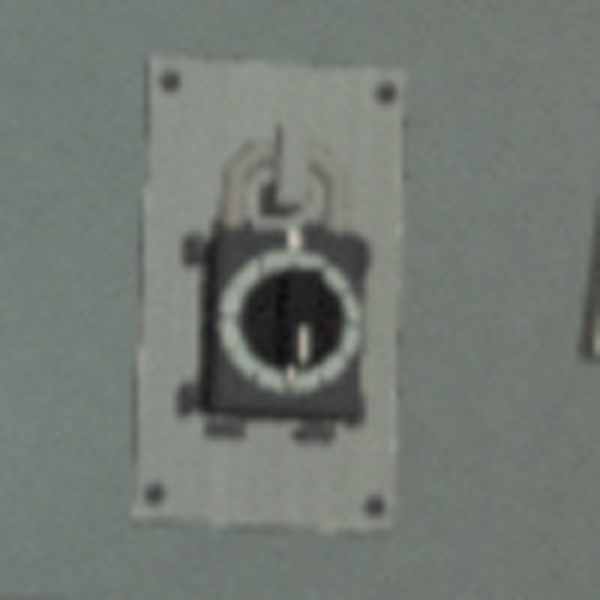

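View pics/scene0z.png

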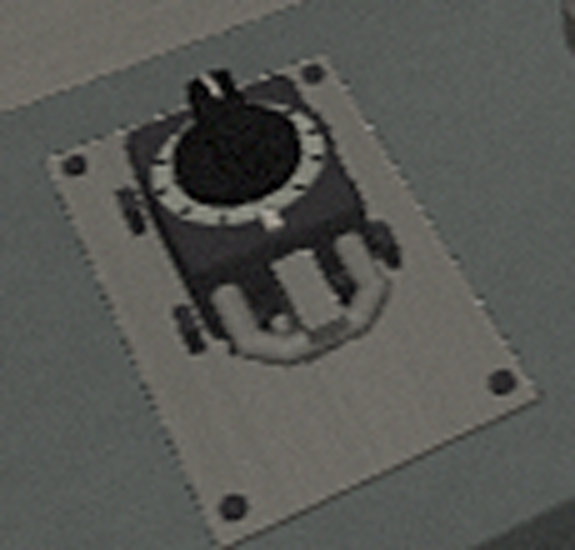

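Chest yaw is about -2.5°, and the dial sits near (0.513, -0.101) with its pointer roughly 180° off. I'll move above the dial for a close wrist view.

```bash
python3 -m jog '[-0.0325,-0.0356,-0.0025,0,0,0,-0.0325,-0.0356,-0.0025,0,0,0,-0.0325,-0.0356,-0.0025,0,0,0,-0.0325,-0.0356,-0.0025,0,0,0,-0.0325,-0.0356,-0.0025,0,0,0,-0.0325,-0.0356,-0.0025,0,0,0,-0.0325,-0.0356,-0.0025,0,0,0,-0.0325,-0.0356,-0.0025,0,0,0,-0.0325,-0.0356,-0.0025,0,0,0,-0.0325,-0.0356,-0.0025,0,0,0,-0.0325,-0.0356,-0.0025,0,0,0,-0.0325,-0.0356,-0.0025,0,0,0,-0.0325,-0.0356,-0.0025,0,0,0,-0.0325,-0.0356,-0.0025,0,0,0,-0.0325,-0.0356,-0.0025,0,0,0,-0.0325,-0.0356,-0.0025,0,0,0,0,0,0,0,0,0]'
python3 - <<'E'
from h import *
s=ctrl.get_state();print({k:s[k] for k in("t","tcp_pos","eef_rot","joint_positions")})
c=ctrl.get_calibration("wrist");im=ctrl.snapshot("wrist");cv2.imwrite("pics/w1.png",im)
np.save("w1.npy",c,allow_pickle=True)
E
```

```text
t: 1.85
tcp_pos: [0.5155, -0.1061, 0.2711]
eef_rot: [0.479, 3.103, -0.003]
wrist_force: [-0.4, 0.5, 0.6]
width: 1.0
{'t': 1.85, 'tcp_pos': array([ 0.5155266 , -0.10610093,  0.27113327]), 'eef_rot': array([ 4.79470052e-01,  3.10256846e+00, -2.90208538e-03]), 'joint_positions': array([-0.32502507,  0.08043906, -0.17858777,  1.30929298, -0.00144696,
       -0.0183733 ])}
```

View pics/w1.png

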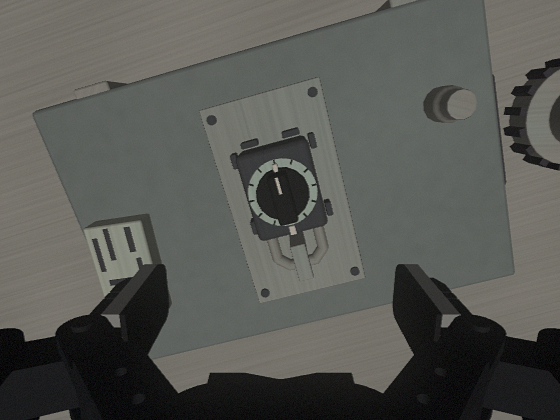

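Run:
```python
from h import *
im=cv2.imread("pics/w1.png");crop(im,190,390,70,310,2.5,"pics/w1a.png");crop(im,230,340,125,245,5,"pics/w1b.png")
```

```text
(no output)
```

View pics/w1b.png

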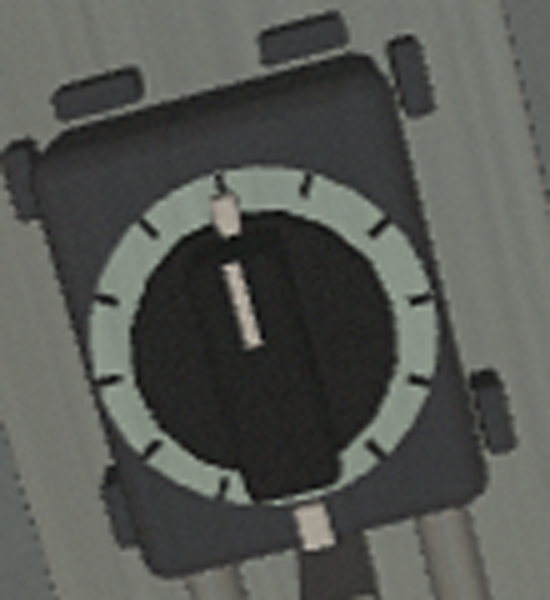

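View pics/w1a.png

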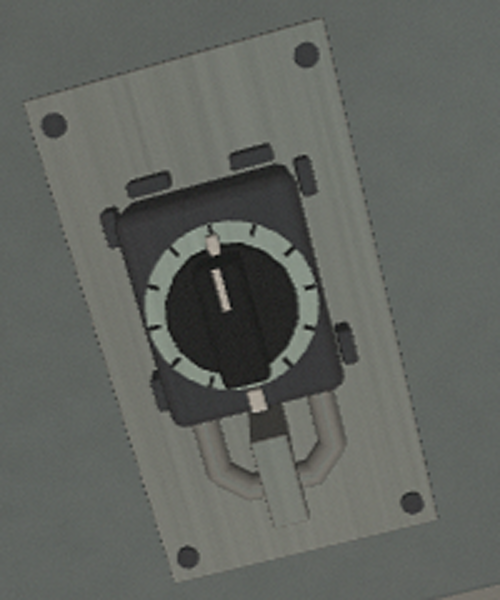

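Run:
```python
from h import *
c=np.load("w1.npy",allow_pickle=True).item()
sc=[ray(c,u,v,.10) for u,v in((211.6,120),(312.4,92),(265.2,292.8),(354.8,270.8))]
for p in sc:print(p.round(4))
e=(sc[2]+sc[3]-sc[0]-sc[1]);print("yaw",np.degrees(np.arctan2(e[1],e[0])),"yaw2",np.degrees(np.arctan2(*( (sc[1]-sc[0])[[1,0]]*1)))-0)
I=ray(c,292.6,230,.137);N=ray(c,275.2,168,.142);print("idx",I,"nose",N,np.degrees(np.arctan2(*(I-N)[[1,0]])))
print("ring",ray(c,282.6,192,.137))
# lock body face corners crop b
for u,v in((40,165),(380,55),(150,578),(487,490)):print("corner",ray(c,230+u/5,125+v/5,.136))
# line on top of bar
a=ray(c,230+230/5,125+265/5,.161);b=ray(c,230+255/5,125+347/5,.161);print("line",a,b,np.degrees(np.arctan2(*(a-b)[[1,0]])))
for u,v in((245,490),(340,470)):print("bar end",ray(c,230+u/5,125+v/5,.161))
# index in top view for cross check
ct=ctrl.get_calibration("top");print("top idx",ray(ct,330+293/6,165+239/6,.137),"ring",ray(ct,330+290/6,165+318/6,.137))
cs=ctrl.get_calibration("scene");print("scene idx",ray(cs,110+275/5,210+218/5,.137))
```

```text
[ 0.449  -0.1432  0.1   ]
[ 0.4529 -0.0591  0.1   ]
[ 0.6096 -0.1502  0.1   ]
[ 0.6131 -0.0661  0.1   ]
yaw -2.50286608023878 yaw2 87.36666514213117
idx [ 0.54635221 -0.10547907  0.137     ] nose [ 0.49540789 -0.10316746  0.142     ] -2.5980276012461316
ring [ 0.51522662 -0.10377021  0.137     ]
corner [ 0.48098236 -0.12744086  0.136     ]
corner [ 0.48079405 -0.07509632  0.136     ]
corner [ 0.54736885 -0.13246646  0.136     ]
corner [ 0.54933993 -0.07825015  0.136     ]
line [ 0.49912326 -0.10347374  0.161     ] [ 0.51108946 -0.10369673  0.161     ] 178.93238644873128
bar end [ 0.53037944 -0.11128345  0.161     ]
bar end [ 0.53159044 -0.09769368  0.161     ]
top idx [ 0.54395835 -0.10594842  0.137     ] ring [ 0.51430021 -0.10446187  0.137     ]
scene idx [ 0.54353279 -0.10396179  0.137     ]
```

The pointer is exactly opposite the index, at 180°. The dial axis is at (0.515, -0.104) and the yaw is -2.5°, agreed across cameras to within 2 mm. I'll align the gripper and come down over the bar.

```bash
python3 -m jog '[0,0.002,0,0,0,-0.131,0,0,0.02,0,0,-0.131,0,0,0.03,0,0,0,0,0,0.03,0,0,0,0,0,0.02,0,0,0,0,0,0.012,0,0,0,0,0,0.012,0,0,0,0,0,0,0,0,0]' 0.5 60
python3 - <<'E'
from h import *
s=ctrl.get_state();print(s["eef_rot"],s["joint_positions"])
im=ctrl.snapshot("wrist");cv2.imwrite("pics/w2.png",im)
E
```

```text
t: 2.7
tcp_pos: [0.5125, -0.0984, 0.1461]
eef_rot: [-0.06, -3.139, -0.001]
wrist_force: [-0.1, -0.0, 0.6]
width: 0.504
[-5.98307590e-02 -3.13852292e+00 -1.35381430e-03] [-3.13596018e-01  1.58802689e-01 -3.62466042e-01  1.05216957e+00
  9.98995650e-05 -2.75474068e-01]
```

View pics/w2.png

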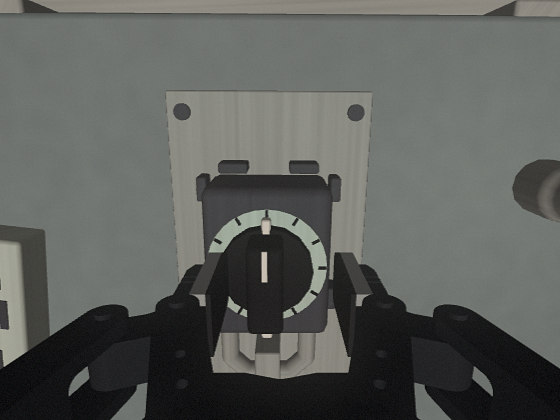

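In the picture the bar (column 265) is left of the finger midline (280). I'll correct about 5.5 mm in y and then close.

```bash
python3 -m jog '[-0.0025,-0.0055,0,0,0,0,0,0,0,0,0,0]'
python3 -m jog '[0,0,0,0,0,0,0,0,0,0,0,0,0,0,0,0,0,0,0,0,0,0,0,0,0,0,0,0,0,0]' 0 60
python3 - <<'E'
from h import *
im=ctrl.snapshot("wrist");cv2.imwrite("pics/w3.png",im)
E
```

```text
t: 2.95
tcp_pos: [0.5175, -0.1058, 0.1487]
eef_rot: [0.062, 3.138, -0.002]
wrist_force: [0.2, -0.3, -0.5]
width: 0.5
t: 3.45
tcp_pos: [0.5164, -0.1046, 0.148]
eef_rot: [0.061, 3.14, 0.001]
wrist_force: [-1.8, 1.9, 3.9]
width: 0.142
```

View pics/w3.png

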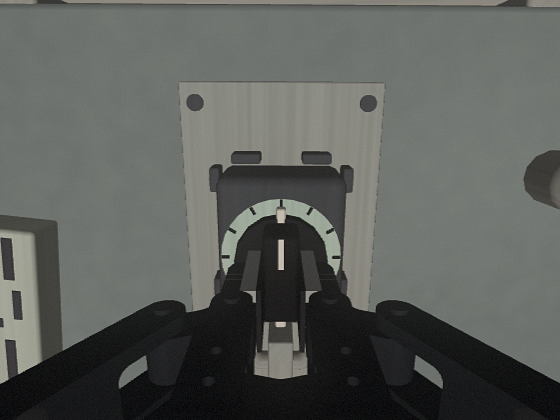

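The fingers hold the bar centred at column 280. I'll turn it clockwise by a half turn.

```bash
python3 -m jog '[0,0,0,0,0,0.14,0,0,0,0,0,0.14,0,0,0,0,0,0.14,0,0,0,0,0,0.14,0,0,0,0,0,0.14,0,0,0,0,0,0.14,0,0,0,0,0,0.14,0,0,0,0,0,0.14,0,0,0,0,0,0.14,0,0,0,0,0,0.14,0,0,0,0,0,0.14,0,0,0,0,0,0.14,0,0,0,0,0,0.14,0,0,0,0,0,0.14,0,0,0,0,0,0.14,0,0,0,0,0,0.14,0,0,0,0,0,0.14,0,0,0,0,0,0.14,0,0,0,0,0,0.14,0,0,0,0,0,0.14]'
python3 - <<'E'
from h import *
s=ctrl.get_state();print(s["wrist_force"],s["ft_torque"],s["joint_positions"])
im=ctrl.snapshot("wrist");cv2.imwrite("pics/w4.png",im)
E
```

```text
t: 5.5
tcp_pos: [0.5129, -0.1051, 0.1479]
eef_rot: [3.107, 0.465, -0.01]
wrist_force: [-8.3, 0.4, 11.8]
width: 0.143
[-8.29676087  0.35702554 11.79653803] [0.18653861 1.88995761 0.12650914] [-0.32381676  0.16207445 -0.35416597  1.05987355 -0.00304991  2.52067488]
```

View pics/w4.png

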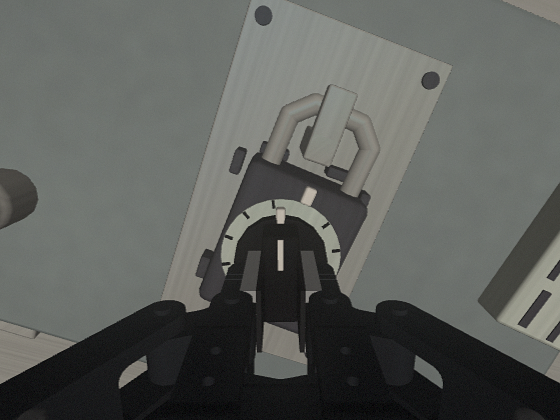

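The dial followed, and the pointer is about 20° short of the index. I'll turn the rest.

```bash
python3 -m jog '[0,0,0,0,0,0.114,0,0,0,0,0,0.114,0,0,0,0,0,0.114,0,0,0,0,0,0,0,0,0,0,0,0]'
python3 - <<'E'
from h import *
s=ctrl.get_state();print(s["wrist_force"],s["ft_torque"],s["joint_positions"])
im=ctrl.snapshot("wrist");cv2.imwrite("pics/w5.png",im);crop(im,170,400,60,300,2.5,"pics/w5z.png")
E
```

```text
t: 6.05
tcp_pos: [0.5136, -0.1049, 0.148]
eef_rot: [3.14, -0.063, -0.007]
wrist_force: [-7.8, 0.7, 10.7]
width: 0.146
[-7.84416575  0.68468287 10.66079734] [ 0.18484045  1.50543871 -0.09292323] [-3.23588789e-01  1.62198809e-01 -3.53925391e-01  1.05872725e+00
 -2.33495917e-03  2.85782183e+00]
```

View pics/w5z.png

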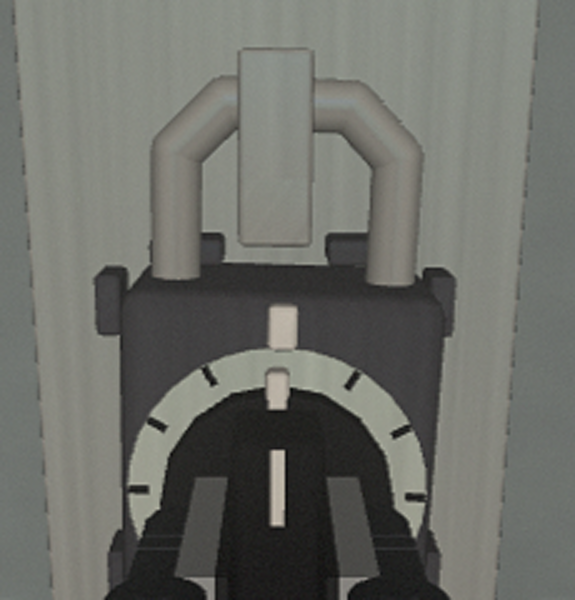

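Wrist heading matches the index to within 0.3°. I'll release so the dial clicks in, then rise and look.

```bash
python3 -m jog '[0,0,0,0,0,0,0,0,0,0,0,0,0,0,0,0,0,0,0,0,0,0,0,0,0,0,-0.03,0,0,0,0,0,-0.03,0,0,0,0,0,-0.02,0,0,0,0,0,0,0,0,0,0,0,0,0,0,0]' 0.75
python3 - <<'E'
from h import *
s=ctrl.get_state();print(s["tcp_pos"],s["eef_rot"])
c=ctrl.get_calibration("wrist");np.save("w6.npy",c,allow_pickle=True)
im=ctrl.snapshot("wrist");cv2.imwrite("pics/w6.png",im);crop(im,180,380,60,300,2.5,"pics/w6z.png")
E
```

```text
t: 7.0
tcp_pos: [0.5161, -0.1049, 0.2272]
eef_rot: [3.141, -0.062, 0.001]
wrist_force: [0.2, 0.7, -0.1]
width: 0.749
[ 0.51613718 -0.10490504  0.22719111] [ 3.14080073e+00 -6.15960047e-02  8.56561490e-04]
```

View pics/w6z.png

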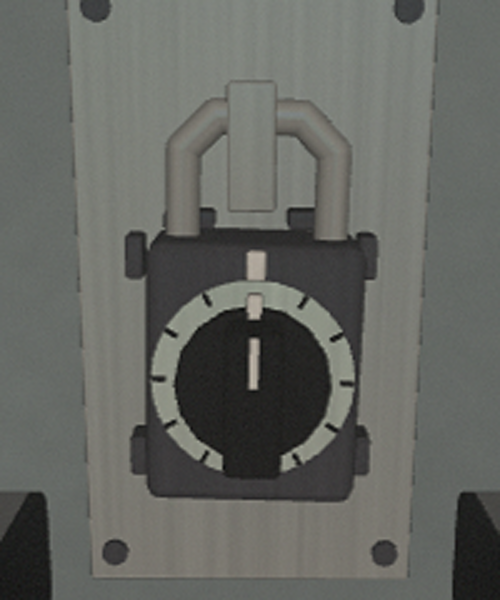

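Run:
```python
from h import *
c=np.load("w6.npy",allow_pickle=True).item()
def P(n,u,v,z):
    print(n,ray(c,180+u/2.5,60+v/2.5,z).round(4))
P("idx",256,265,.137);P("nose",254,307,.142);P("ring",253,377,.137)
P("legL",165,200,.12);P("legR",351,195,.12);P("bow top L",215,98,.12);P("bowR",305,98,.12)
P("lug L end",212,208,.112);P("lugL left",165,210,.112);P("lugR end",290,208,.112)
P("face front L",160,232,.136);P("face front R",358,240,.136);P("sidelug",140,235,.112)
P("sidelugR",372,235,.112);P("sidelugLr",140,430,.112)
```

```text
idx [ 0.5463 -0.107   0.137 ]
nose [ 0.5368 -0.1061  0.142 ]
ring [ 0.5175 -0.1051  0.137 ]
legL [ 0.5617 -0.0838  0.12  ]
legR [ 0.561  -0.1325  0.12  ]
bow top L [ 0.5868 -0.0982  0.12  ]
bowR [ 0.5859 -0.1211  0.12  ]
lug L end [ 0.5583 -0.0957  0.112 ]
lugL left [ 0.5583 -0.0829  0.112 ]
lugR end [ 0.5575 -0.1168  0.112 ]
face front L [ 0.5553 -0.0836  0.136 ]
face front R [ 0.5514 -0.1325  0.136 ]
sidelug [ 0.5518 -0.0757  0.112 ]
sidelugR [ 0.5493 -0.139   0.112 ]
sidelugLr [ 0.4958 -0.0717  0.112 ]
```

The dial is in line with the index (nose (254,307), index (256,265)). The legs' mid is at (0.5615, -0.108), against about (0.561, -0.107) predicted. I'll go over the shackle, down to just above it.

```bash
python3 -m jog '[0.028,0.0006,0,0,0,0,0.0276,0.0007,0.01,0,0,0,0,0,0.03,0,0,0,0,0,0.03,0,0,0,0,0,0.02,0,0,0,0,0,0,0,0,0,0,0,0,0,0,0]'
python3 - <<'E'
from h import *
s=ctrl.get_state();print(s["tcp_pos"],s["eef_rot"])
c=ctrl.get_calibration("wrist")
print([np.round(proj(c,ctr),0) for ctr in ([.5615,-.1325,.12],[.5615,-.0838,.12])])
im=ctrl.snapshot("wrist");cv2.imwrite("pics/w7.png",im)
E
```

```text
t: 7.75
tcp_pos: [0.5704, -0.108, 0.136]
eef_rot: [-3.14, 0.062, 0.005]
wrist_force: [0.7, -0.0, 0.3]
width: 0.75
[ 0.57037833 -0.10798481  0.13604291] [-3.1401178   0.06160627  0.00458292]
[array([336., 274.]), array([230., 278.])]
```

View pics/w7.png

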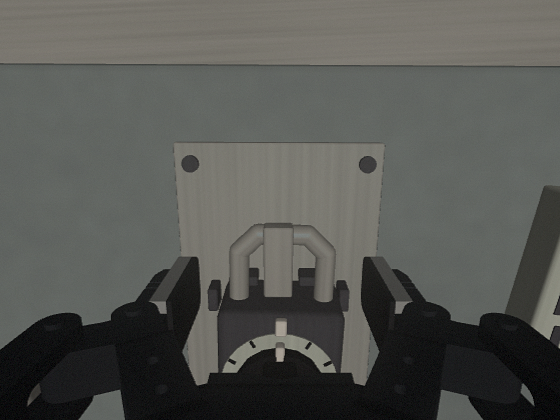

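The shackle (columns 231–336) is centred between the fingers (198–362). Descending and closing.

```bash
python3 -m jog '[0.001,0,0.015,0,0,0,0,0,0.015,0,0,0,0,0,0,0,0,0]'
python3 -m jog '[0,0,0,0,0,0,0,0,0,0,0,0,0,0,0,0,0,0,0,0,0,0,0,0]' 0.3 50
python3 - <<'E'
from h import *
s=ctrl.get_state();print(s["tcp_pos"],s["width"])
im=ctrl.snapshot("wrist");cv2.imwrite("pics/w8.png",im)
E
```

```text
t: 8.1
tcp_pos: [0.5712, -0.108, 0.1056]
eef_rot: [-3.14, 0.062, 0.004]
wrist_force: [-0.3, 0.9, -0.3]
width: 0.749
t: 8.5
tcp_pos: [0.5729, -0.1086, 0.1081]
eef_rot: [3.14, -0.062, 0.002]
wrist_force: [-0.5, -0.3, 2.3]
width: 0.532
[ 0.57288396 -0.10857585  0.10813964] 0.531500346942452
```

View pics/w8.png

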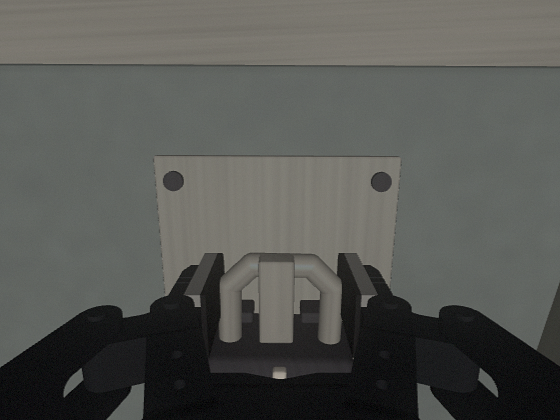

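Gripped: the pads at columns 220 and 340 are on the legs. I'll pull out along +x.

```bash
python3 -m jog '[0.004,0,0,0,0,0,0.004,0,0,0,0,0,0.004,0,0,0,0,0,0.004,0,0,0,0,0,0.004,0,0,0,0,0,0.004,0,0,0,0,0,0.004,0,0,0,0,0,0,0,0,0,0,0,0,0,0,0,0,0]'
python3 - <<'E'
from h import *
im=ctrl.snapshot("wrist");cv2.imwrite("pics/w9.png",im)
E
```

```text
t: 9.45
tcp_pos: [0.5995, -0.1097, 0.1067]
eef_rot: [3.14, -0.061, -0.004]
wrist_force: [-4.0, -2.9, 3.2]
width: 0.534
```

View pics/w9.png

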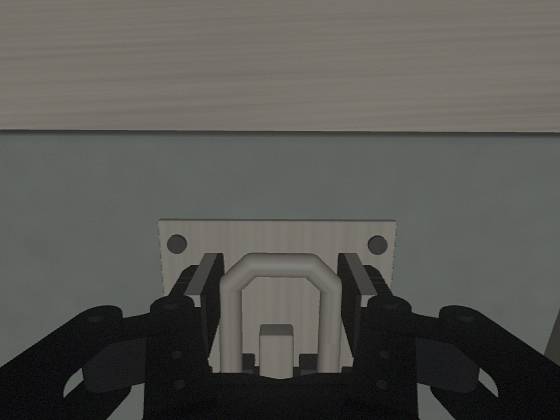

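The shackle came out fully: the fingers moved 26.6 mm and it stayed at the same place in the grip. Releasing, rising and going back over the lock body.

```bash
python3 -m jog '[0,0,0,0,0,0,0,0,0,0,0,0,0,0,0,0,0,0,0,0,-0.03,0,0,0,0,0,-0.03,0,0,0,0,0,-0.03,0,0,0,0,0,-0.03,0,0,0,-0.0415,-0.0005,0,0,0,0,-0.0415,-0.0005,0,0,0,0,0,0,0,0,0,0,0,0,0,0,0,0]' 0.95
python3 - <<'E'
from h import *
s=ctrl.get_state();print(s["tcp_pos"],s["eef_rot"])
c=ctrl.get_calibration("wrist");np.save("w10.npy",c,allow_pickle=True)
im=ctrl.snapshot("wrist");cv2.imwrite("pics/w10.png",im);crop(im,180,380,60,300,2.5,"pics/w10z.png")
E
```

```text
t: 10.6
tcp_pos: [0.5172, -0.1048, 0.2274]
eef_rot: [-3.141, 0.062, -0.002]
wrist_force: [0.8, -0.2, 1.1]
width: 0.951
[ 0.51719608 -0.10482507  0.22738706] [-3.14052476e+00  6.18655577e-02 -1.83504034e-03]
```

View pics/w10z.png

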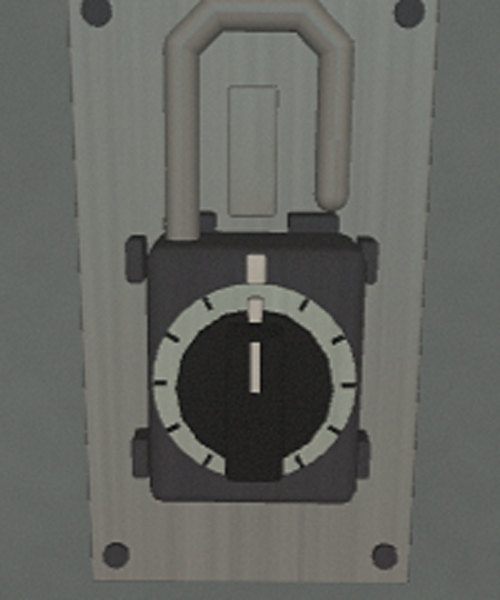

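Run:
```python
from h import *
c=np.load("w10.npy",allow_pickle=True).item()
def P(n,u,v,z):
    p=ray(c,180+u/2.5,60+v/2.5,z);print(n,p.round(4));return p
P("ring",254,380,.137);P("idx",256,268,.137);P("nose",255,310,.142)
l=P("L",149,370,.134);r=P("R",361,370,.134);print((l+r)/2,np.linalg.norm(l-r))
b=P("bow",260,3,.12);print("lugs:");P("",146,250,.112);P("",366,250,.112);P("",140,450,.112);P("",364,450,.112)
P("tcp?",250,380,.1)
```

```text
ring [ 0.5177 -0.1052  0.137 ]
idx [ 0.5467 -0.1068  0.137 ]
nose [ 0.5371 -0.1062  0.142 ]
L [ 0.5207 -0.0781  0.134 ]
R [ 0.5185 -0.133   0.134 ]
[ 0.51956569 -0.10555124  0.134     ] 0.05503460848845609
bow [ 0.6103 -0.1104  0.12  ]
lugs:
 [ 0.5488 -0.0769  0.112 ]
 [ 0.5464 -0.1372  0.112 ]
 [ 0.4908 -0.0711  0.112 ]
 [ 0.4881 -0.1361  0.112 ]
tcp? [ 0.5072 -0.1038  0.1   ]
```

The shackle is clearly out (right leg free at (335,205)). The lock's mid is at about (0.518, -0.105), so I'm centred. I'll descend and grip the body.

```bash
python3 -m jog '[0.001,0.0005,0.03,0,0,0,0,0,0.03,0,0,0,0,0,0.03,0,0,0,0,0,0.018,0,0,0,0,0,0.015,0,0,0,0,0,0,0,0,0]'
python3 -m jog '[0,0,0,0,0,0,0,0,0,0,0,0,0,0,0,0,0,0,0,0,0,0,0,0,0,0,0,0,0,0]' 0.3 100
python3 - <<'E'
from h import *
im=ctrl.snapshot("wrist");cv2.imwrite("pics/w11.png",im)
E
```

```text
t: 11.25
tcp_pos: [0.5183, -0.1053, 0.102]
eef_rot: [-3.139, 0.061, 0.005]
wrist_force: [-0.6, -0.6, -0.7]
width: 0.948
t: 11.75
tcp_pos: [0.5203, -0.106, 0.106]
eef_rot: [3.141, -0.061, 0.006]
wrist_force: [0.8, -0.3, 6.2]
width: 0.636
```

View pics/w11.png

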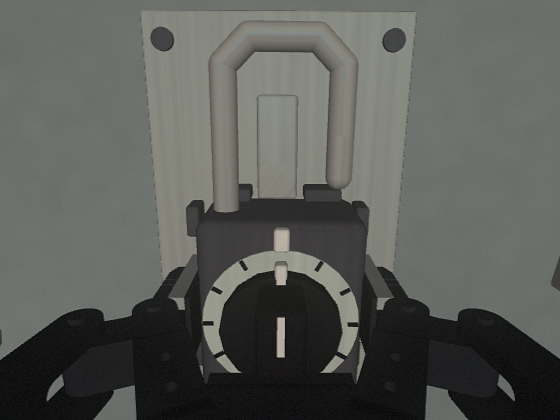

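Gripped between the lugs (opening 0.636, about 54–56 mm). Lifting straight up.

```bash
python3 -m jog '[0,0,-0.005,0,0,0,0,0,-0.005,0,0,0,0,0,-0.01,0,0,0,0,0,-0.01,0,0,0,0,0,-0.01,0,0,0,0,0,-0.01,0,0,0]'
python3 - <<'E'
from h import *
s=ctrl.get_state();print(s["wrist_force"],s["ft_torque"])
cv2.imwrite("pics/w12.png",ctrl.snapshot("wrist"));im=ctrl.snapshot("scene");crop(im,60,280,130,330,3,"pics/s12.png")
E
```

```text
t: 12.4
tcp_pos: [0.5184, -0.1058, 0.1553]
eef_rot: [3.141, -0.062, -0.0]
wrist_force: [0.1, -0.9, -4.9]
width: 0.638
[ 0.12002701 -0.87103495 -4.86389276] [-0.04164241  0.01066803 -0.0371339 ]
```

View pics/w12.png

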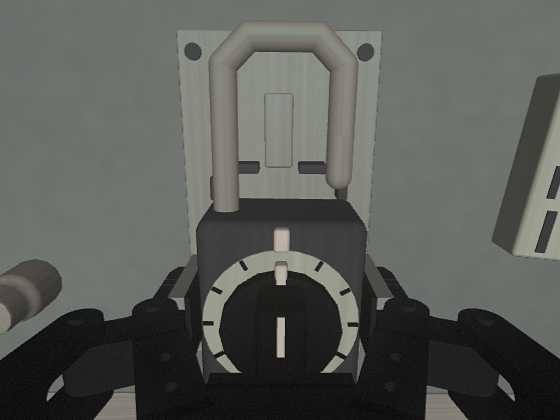

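View pics/s12.png

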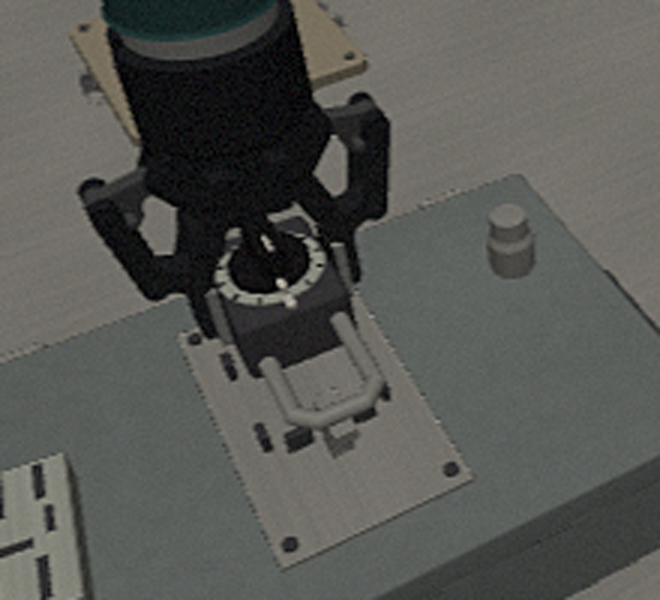

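The lock is off the plate and level, with a load of 4.9 N (about 0.5 kg). I'll raise it another 110 mm and hold still.

```bash
python3 -m jog '[0,0,-0.015,0,0,0,0,0,-0.02,0,0,0,0,0,-0.02,0,0,0,0,0,-0.02,0,0,0,0,0,-0.02,0,0,0,0,0,-0.015,0,0,0,0,0,0,0,0,0,0,0,0,0,0,0,0,0,0,0,0,0,0,0,0,0,0,0]'
python3 - <<'E'
from h import *
s=ctrl.get_state();print(s["wrist_force"],s["joint_velocities"].round(3),s["tcp_pos"],s["joint_positions"])
cv2.imwrite("pics/w13.png",ctrl.snapshot("wrist"));cv2.imwrite("pics/s13.png",ctrl.snapshot("scene"))
E
```

```text
t: 13.5
tcp_pos: [0.5176, -0.1055, 0.2628]
eef_rot: [-3.14, 0.062, 0.004]
wrist_force: [-0.2, -0.5, -5.2]
width: 0.636
[-0.15750437 -0.5063913  -5.22885637] [-0.    -0.002  0.005  0.001  0.001 -0.001] [ 0.51761217 -0.10545763  0.26281867] [-3.23402945e-01  9.11037904e-02 -1.84322681e-01  1.29812378e+00
  1.33095217e-05  2.85745369e+00]
```

View pics/w13.png

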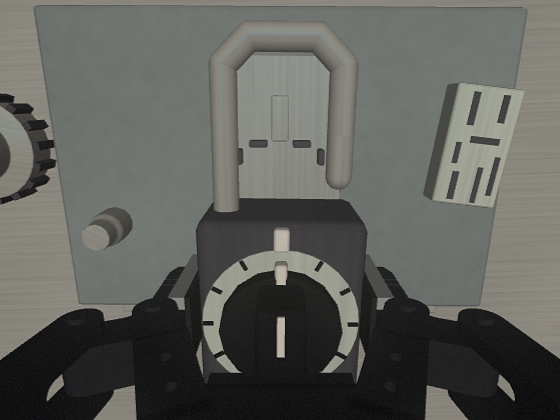

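View pics/s13.png

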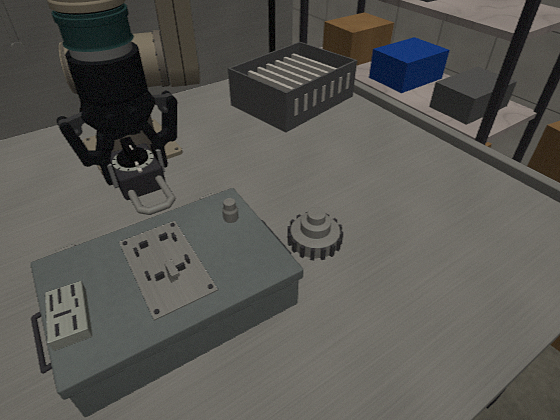

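The lock is held level and still, with its underside about 157 mm above the plate. The shackle is out and the neighbours are at their starting pixels. Handing in.

Run:
```python
from rig import ctrl
print(ctrl.hand_in())
```

```text
the job is handed in; nothing more can be done
None
```

The lock is open, off the chest and held in the gripper, and the job is handed in; no verdict was reported. I turned the dial clockwise by half a turn until its pointer clicked into line with the index. I then pulled the shackle out, gripped the body between the lugs and lifted it straight up.

The last checks at 13.5 s of the 67 s allowed:
- **Height:** the lock rose 157 mm, judged from the tool height, so its underside is about that far above the hasp plate (120 mm needed).
- **Hold:** the lock is level with the dial up, the arm is still, and the wrist carries a steady 5.2 N, about 0.5 kg.
- **Shackle:** the fingers moved 26.6 mm during the pull, and the pictures show one leg completely free.
- **Neighbours:** the socket, valve block and clutch hub look unmoved in the scene picture. I compared them by eye, not by measurement.

No check failed. Before gripping the dial, the tool was about 6 mm off to the side because I had read its position before it had settled. I corrected that first.

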